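# Clamp the dot-blot manifold crosswise and retighten it under vacuum

### The job

Clamp the well plate of the dot-blot manifold evenly: first snug its four wing nuts crosswise (always the diagonally opposite nut next, never two neighbours first), giving each about a sixth of a turn clockwise, then turn the vacuum valve's lever a quarter turn anticlockwise to open it, and only then, with the vacuum on, tighten the four nuts crosswise again, each fully home against its stop. Leave the valve open and do not shift the timer, the pipette and the two small bottles beside the station.

Things in the scene. Friction and masses are not known exactly. Their poses are not given: they have to be found in the camera images.
- station: Fixed steel carrier plate 180 x 310 mm, top at z 10 mm, with aluminium manifold, valve and trap bottle. Origin on the worktop under the manifold's centre; x away from the robot, y left (yaw within 0.25 rad); near, far, left, right are meant so. In its frame, mm: carrier x -90..90, y -200..110; manifold 130 x 160; valve axis (-12, -140); amber trap bottle at (52, -158), radius 29, 107 high.
- well_plate: White multi-well sample plate (grid of small dark wells), 126 (x) x 156 (y) x 14 mm, lying loose on the soft black gasket of the manifold, with a stud through each corner. Origin at the centre of its underside (42 mm above the worktop at the start; its top is at 56 mm). The nuts press it down about 2 mm in all.
- nut_near_left (a joint): Turn of the near left wing nut, rad; grows as it is tightened, CLOCKWISE from above. Starts at 0 (slack) to 0.3; hard stop at 2.4 (fully home). Stays where it is left; friction 0.06 N m; sinks 0.9 mm per rad. At value q its wings lie along the station's x axis turned by -q about z. Fingers set 17 mm apart that straddle it turn it too, after 0.33 rad of play.
- wing_near_left (a point): Grip point (TCP, from above) on the axis of the near left wing nut, at (-48, +64) mm in the station's frame, diagonal to the far right one. Black upright bar 45 mm long, 10 mm thick in its middle 21 mm (12 at its ends), 26 high; the point is 6 mm below its top, 82 mm over the worktop, 26 over the well plate, 20 over the nut's round foot (radius 13). Site x lies along the wings, z up.
- nut_far_left (a joint): Turn of the far left wing nut, rad; grows as it is tightened, CLOCKWISE from above. Starts at 0 (slack) to 0.3; hard stop at 2.4 (fully home). Stays where it is left; friction 0.06 N m; sinks 0.9 mm per rad. At value q its wings lie along the station's x axis turned by -q about z. Fingers set 17 mm apart that straddle it turn it too, after 0.33 rad of play.
- wing_far_left (a point): Grip point (TCP, from above) on the axis of the far left wing nut, at (+48, +64) mm in the station's frame, diagonal to the near right one. Black upright bar 45 mm long, 10 mm thick in its middle 21 mm (12 at its ends), 26 high; the point is 6 mm below its top, 82 mm over the worktop, 26 over the well plate, 20 over the nut's round foot (radius 13). Site x lies along the wings, z up.
- nut_far_right (a joint): Turn of the far right wing nut, rad; grows as it is tightened, CLOCKWISE from above. Starts at 0 (slack) to 0.3; hard stop at 2.4 (fully home). Stays where it is left; friction 0.06 N m; sinks 0.9 mm per rad. At value q its wings lie along the station's x axis turned by -q about z. Fingers set 17 mm apart that straddle it turn it too, after 0.33 rad of play.
- wing_far_right (a point): Grip point (TCP, from above) on the axis of the far right wing nut, at (+48, -64) mm in the station's frame, diagonal to the near left one. Black upright bar 45 mm long, 10 mm thick in its middle 21 mm (12 at its ends), 26 high; the point is 6 mm below its top, 82 mm over the worktop, 26 over the well plate, 20 over the nut's round foot (radius 13). Site x lies along the wings, z up.
- nut_near_right (a joint): Turn of the near right wing nut, rad; grows as it is tightened, CLOCKWISE from above. Starts at 0 (slack) to 0.3; hard stop at 2.4 (fully home). Stays where it is left; friction 0.06 N m; sinks 0.9 mm per rad. At value q its wings lie along the station's x axis turned by -q about z. Fingers set 17 mm apart that straddle it turn it too, after 0.33 rad of play.
- wing_near_right (a point): Grip point (TCP, from above) on the axis of the near right wing nut, at (-48, -64) mm in the station's frame, diagonal to the far left one. Black upright bar 45 mm long, 10 mm thick in its middle 21 mm (12 at its ends), 26 high; the point is 6 mm below its top, 82 mm over the worktop, 26 over the well plate, 20 over the nut's round foot (radius 13). Site x lies along the wings, z up.
- valve (a joint): Turn of the vacuum valve's lever, rad: 0 shut (lever across the pipe, pointing to the station's -x, towards the robot) to 1.57 open (in line with the pipe, pointing to the station's -y, right). Opens ANTICLOCKWISE from above; starts at 0 to 0.05; stays where it is left; hard stops at both ends; friction 0.06 N m. Straddling fingers turn it as they turn the nuts.
- valve_grip (a point): Grip point (TCP, from above) on the valve's axis, on the lever's hub: an upright black bar 24 mm long, 10 thick, 26 high. The point is 5 mm below its top, 72 mm over the worktop and 21 mm over the steel disc (radius 9) below the hub. The lever runs along the point's -x axis; z up.
- valve_tip (a point): Free end of the valve's black lever (9 mm thick, 16 mm high), 52 mm from the valve's axis, at half its height, 66 mm above the worktop.
- timer: White lab timer, 68 x 62 x 18 mm, loose on the worktop left of the station; origin under its centre. Bystander.
- control_bottle_1: Small white reagent bottle, 30 mm across, 52 mm high, loose behind the station; origin under its centre. Bystander.
- control_bottle_2: Second small white reagent bottle of the same size, loose behind the station; origin under its centre. Bystander.
- pipette: Pipette, 224 x 32 x 30 mm, lying loose left of the station, its length roughly away from the robot; origin under its centre. Bystander.
There are look-alikes about, which are no part of the job. What is shaped like the well_plate but blue is not meant.

How it is judged:
By the outcome, as a careful person would: the job done as asked, in the order asked, and still so for the second after the job is handed in, with the robot touching nothing.
It also fails if it takes over 72 s, if anything falls off the work surface, if the arm or the gripper's body presses on something with over 40 N, if the wrist force passes 120 N, or if a joint passes its speed limit or range.

### The arm

A 6-joint arm with a two-finger parallel gripper is mounted at the origin on a cart in front of the work surface, level with it; the furniture and walls round the work are solid. World frame = base frame: x ahead of the robot, y to its left, z up, the work surface at z = 0. Lengths are in mm, angles in rad, forces in N, time in s.
With the tool pointing down it reaches from about 250 to 725 mm from the base axis. Payload 9.7 kg.
Tool frame: the origin (TCP) lies between the finger pads, 19 mm behind the fingertips; this is the grasp point; z points along the fingers, y is the line along which they close (so a half turn about z gives the same grasp; the last joint's range is limited). The gripper opens to 85 mm and grips with 20 to 120 N. Pads are 22 mm wide; open, the fingers measure 114 mm over their backs; the gripper's body (76 mm by 85 mm) begins 54 mm behind the grasp point. The pads swing forward as they close: fully open they stand 13 mm farther back than shut.
Start: joints at [-1.306, 0.087, 0.176, 1.66, 0, 1.571], TCP at [143.941, -530.828, 249.984] pointing down, gripper open.
Joint ranges: [-3.13, 3.13], [-0.85, 1.81], [-1.15, 1.24], [-2.2, 2.28], [-1.44, 1.52], [-3.14, 3.14]. Speed limits (rad/s): [2.22, 2.22, 2.57, 3.14, 3.14, 3.14].

### API

Orientations are given as a rotation vector (axis times angle).
In Python, from bench import robot gives the robot as it stands.
- The arm moves only by the tool carry_out, never from a script. Its argument "targets" is a list that holds one entry, the list of rows, each a list of 6 numbers: the shift along the tool's x, y, z in m, then the turn, a rotation vector about the tool's x, y, z in degrees. In form: [[[dx, dy, dz, ax, ay, az], ...]]. A call has 1 to 12 rows; each row is the pose to reach, as a shift and turn from the pose commanded when the call began, along the tool's axes at that moment; what a row does not reach only later rows make up. A row lasts 1/8 s, in which the tool goes at most 62.5 mm and 10.7 degrees, less where a joint would pass 70% of its speed; a pose out of reach is approached as far as the arm can. A call with a gripper value outside its range is refused whole. "claw" is the gripper's target within -1 to 1 (shut at 1, half-way at 0, fully open at -1), set as the call begins (left out, the last holds). The fingers move at their own pace and stop on an object; the grip force is fixed at half the most. Time passes only in rows, so rows that repeat a pose let the fingers close. It gives the time, the measured TCP pose, the force, the opening and the grip force at its end, in the units of the state.
- robot.sense(): the state, without advancing time (a new reading comes with each control period).
- robot.grab_frame(name): name is "scene" or "top"; returns the picture (400x640x3 uint8, blue, green, red); there is no depth.
- robot.calibration(name): a dict with "fx", "fy", "cx", "cy" (pixels), "position" and "orientation" of the camera in the world. Camera axes: x right, y up, looking along -z (the intrinsics and any distortion apply to the point x, -y, -z); pixel columns grow to the right and rows downward; lengths in mm; the calibration is good to about 2 mm. A picture is of the moment at which its call begins. calibration takes no time and is no camera call.
- robot.close_job(): hands the job in; it is judged then, once.
Trained networks look in the newest picture that a camera, given by its name, has taken for a name from the list of things; names that differ only in an ending like _2 or _b are one class to them, and where a whole thing is asked for, a point or a joint stands for the part that bears it (a point fixed in the world has none). Each returns a list of dicts, best first, with "score" (0 to 1); they miss things now and then, are a little off and sometimes report something else, mostly with a low value. They report only what shows in the picture. A call takes as long as a camera call. They do not tell look-alikes from the thing itself.
- robot.find_in(name, camera): "box" ([left, top, right, bottom] in pixels, round what is visible of it).
- robot.landmark_of(name, camera): "at" ([column, row] in pixels: a listed point, or the origin of a listed thing).
The state is a dict: "clock": time; "q": joint angles; "joint_vel": joint speeds; "tau": joint torques, N m; "position": TCP position; "orientation": TCP orientation; "ft_force": force on the tool from outside, world axes, zero at the start; "ft_torque": the same for the moment, N m; "opening": finger opening in mm; "gripper_force": force on a finger pad.
Only numpy, scipy, OpenCV 4.12 (cv2) and the standard library are available. Lean on these libraries where they do the work, as an engineer would, in place of code of your own. Each camera call takes 0.05 s, during which the arm holds its last target. There are 200 camera calls.

## Working session

There is one attempt and no reset: what is moved stays moved. The work goes in short steps, Python scripts to look and compute and a tool call to move; the robot and the scene stay as the last step left them, time stands still between calls to the robot, and variables do not carry over. Pictures are saved under pics/ and viewed, at most 10 in all, crops included, and the job is handed in when it is done.

Besides the shell and the picture viewer there is one more tool, called after "Call:" in YAML: its name, and indented under it one key for each argument. carry_out: Moves the arm, as the interface text tells. Its arguments: {"type":"object","properties":{"targets":{"type":"array","items":{"type":"array","items":{"type":"array","items":{"type":"number"}}}},"claw":{"type":"number"}},"required":["targets"]}

```bash
mkdir -p pics; ls; cat > h.py <<'E'
from bench import robot
import numpy as np, cv2
from scipy.spatial.transform import Rotation as R
def cam(n):
    c=robot.calibration(n); o=np.array(c['orientation'],float)
    M=R.from_rotvec(o).as_matrix() if o.shape==(3,) else (o if o.shape==(3,3) else R.from_quat(o).as_matrix())
    return c,M,np.array(c['position'],float)
def unproj(n,px,z):
    c,M,p=cam(n); d=M@np.array([(px[0]-c['cx'])/c['fx'],-(px[1]-c['cy'])/c['fy'],-1])
    return p+d*(z-p[2])/d[2]
def proj(n,P):
    c,M,p=cam(n); v=M.T@(np.array(P)-p); return np.array([c['cx']+c['fx']*v[0]/-v[2],c['cy']-c['fy']*v[1]/-v[2]])
E
python3 - <<'E'
from h import *
for n in('scene','top'):
    print(robot.calibration(n)); cv2.imwrite(f'pics/{n}0.png',robot.grab_frame(n))
for n in ('top','scene'):
  for t,z in [('wing_near_left',82),('wing_far_left',82),('wing_far_right',82),('wing_near_right',82),('valve_grip',72),('valve_tip',66),('well_plate',42),('station',0)]:
    for d in robot.landmark_of(t,n)[:4]: print(n,t,round(d['score'],2),np.round(d['at'],1),np.round(unproj(n,d['at'],z),1))
print(robot.sense())
E
```

```text
pics
{'fx': 485.62155433698825, 'fy': 485.62155433698825, 'cx': 321.74571050203707, 'cy': 193.99238968187294, 'position': array([ 34.59578617, 707.08368844, 902.03328092]), 'orientation': array([ 0.34974329, -0.94171065, -2.3265019 ])}
{'fx': 520.7155278251364, 'fy': 520.7155278251364, 'cx': 315.0588388855898, 'cy': 206.06768700527792, 'position': array([395.94883851, 111.0974134 , 996.9030449 ]), 'orientation': array([ 0.13805096, -0.14017738, -1.58931813])}
top wing_near_left 0.65 [323.1 229.5] [516.7  94.7  82. ]
top wing_far_left 0.66 [328.8 177.6] [610.7  82.   82. ]
top wing_far_right 0.75 [400.  177.9] [607.2 -46.2  82. ]
top wing_far_right 0.62 [322.9 227.2] [520.9  95.   82. ]
top wing_far_right 0.52 [439.8 244.6] [ 485.2 -110.1   82. ]
top wing_near_right 0.49 [396.9 234.9] [504.1 -35.4  82. ]
top valve_grip 0.55 [436.9 215.8] [ 538.2 -110.7   72. ]
top valve_tip 0.66 [442.1 244.9] [ 486.1 -118.    66. ]
top valve_tip 0.62 [359.9 209.2] [554.4  26.7  66. ]
top well_plate 0.68 [243.7 304.2] [389.7 240.5  42. ]
top well_plate 0.59 [363.2 209.8] [557.2  18.5  42. ]
top well_pl
[... 659 characters left out ...]
58.8  21.4  -0. ]
{'clock': 0.9, 'q': array([-1.30601414e+00,  8.69135145e-02,  1.75887718e-01,  1.65978638e+00,
        5.52760006e-06,  1.57080626e+00]), 'joint_vel': array([-0.00073364,  0.00076882, -0.00063986,  0.00013497, -0.00180006,
        0.00045942]), 'tau': array([ 2.83016925e-03, -5.20089948e+01,  4.64864337e+01,  1.04770013e-03,
        4.74493550e-05,  2.75508938e-05]), 'position': array([ 143.9359027 , -530.83186607,  249.9704301 ]), 'orientation': array([-3.11408663e+00, -4.14687322e-01, -5.31981701e-06]), 'ft_force': array([ 0.49285728, -0.64429575,  0.09058266]), 'ft_torque': array([-0.00504957,  0.00189238,  0.03015302]), 'gripper_force': 0.0, 'opening': 85.7022669056178}
```

```bash
python3 - <<'E'
import cv2
a=cv2.imread('pics/top0.png')
cv2.imwrite('pics/top_crop.png',cv2.resize(a[130:290,280:480],None,fx=4,fy=3.75,interpolation=cv2.INTER_CUBIC))
E
```

```text
(no output)
```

View pics/top0.png

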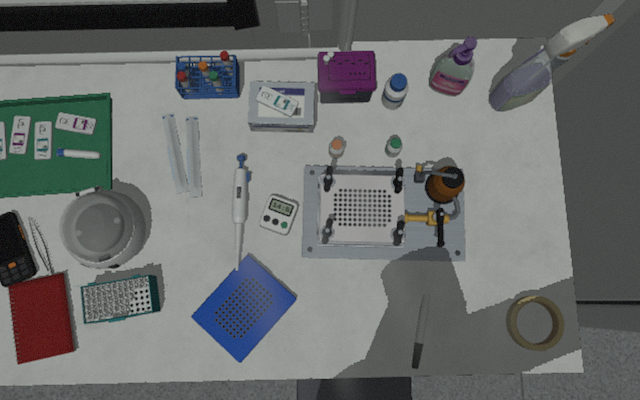

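View pics/top_crop.png

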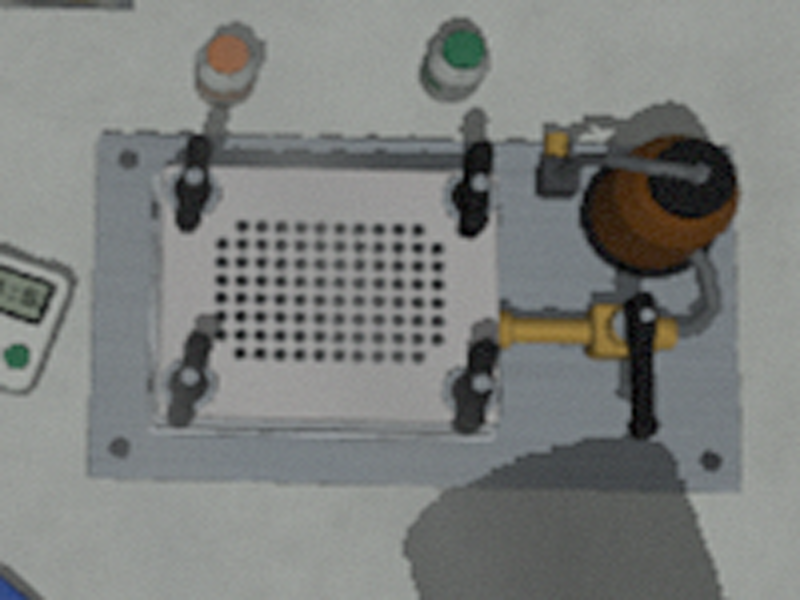

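View pics/scene0.png

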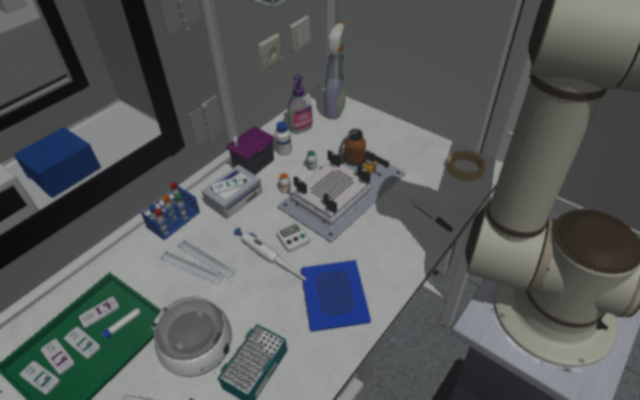

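White plate at (362,209) is the target, the blue one at (245,308) is the look-alike. In the top view the nuts are near (328,229), (328,178), (400,178) and (399,232), with the valve hub at (441,214) and its lever tip at (440,244). Next I'll fit the station pose and rectify the picture to read the wing angles.

```bash
python3 - <<'E'
from h import *
from scipy.optimize import least_squares
top=[((-48,64,90),(327.5,230.5)),((48,64,90),(328.2,177.2)),((48,-64,90),(400,178.8)),((-48,-64,90),(400.2,231.9)),
((90,110,10),(305.5,165.5)),((-90,110,10),(302,257.5)),((-90,-200,10),(465,260.7)),((-12,-140,77),(441.7,213.5))]
sc=[((-48,64,82),(329,198.4)),((48,64,82),(302.5,183)),((48,-64,82),(331.2,155.8)),((-48,-64,82),(364.1,171.4))]
def W(p,P):
    c,s=np.cos(p[2]),np.sin(p[2]); return [p[0]+c*P[0]-s*P[1],p[1]+s*P[0]+c*P[1],P[2]]
def run(L):
    f=lambda p:np.concatenate([proj(n,W(p,P))-u for n,l in L for P,u in l])
    r=least_squares(f,[558,20,0],loss='soft_l1',x_scale=[100,100,.1]); print(np.round(r.x,3)); print(np.round(f(r.x),1).reshape(-1,2).tolist()); return r.x
p=run([('top',top)]); run([('scene',sc)]); 
img=cv2.imread('pics/top0.png')
tiles=[]
for z,(cx,cy) in [(84,(48,64)),(84,(48,-64)),(75,(-12,-140)),(84,(-48,64)),(84,(-48,-64))]:
    S=8; q=np.array([[-30,-30],[30,-30],[30,30],[-30,30]],float)
    if z==75: q*=1.5
    src=np.float32([proj('top',W(p,(cx-a[1],cy-a[0],z))) for a in q]) # right=-y, up=+x
    d=np.float32([[0,0],[260,0],[260,260],[0,260]])
    t=cv2.warpPerspective(img,cv2.getPerspectiveTransform(src,d),(260,260),flags=cv2.INTER_CUBIC)
    cv2.line(t,(130,0),(130,259),(0,0,255),1);cv2.line(t,(0,130),(259,130),(0,0,255),1); tiles.append(t)
tiles.append(np.zeros_like(t))
cv2.imwrite('pics/rect.png',np.vstack([np.hstack(tiles[:3]),np.hstack(tiles[3:])]))
E
```

```text
[ 5.5894e+02  2.1204e+01 -4.4000e-02]
[[-0.0, -0.0], [0.2, -0.0], [0.0, -0.2], [0.3, 0.1], [-1.4, -0.3], [-0.2, -0.0], [0.8, 0.2], [-0.1, 0.3]]
[ 5.60312e+02  2.28290e+01 -2.60000e-02]
[[1.5, 2.0], [-2.8, -0.4], [1.5, -0.5], [-1.1, -0.2]]
```

View pics/rect.png

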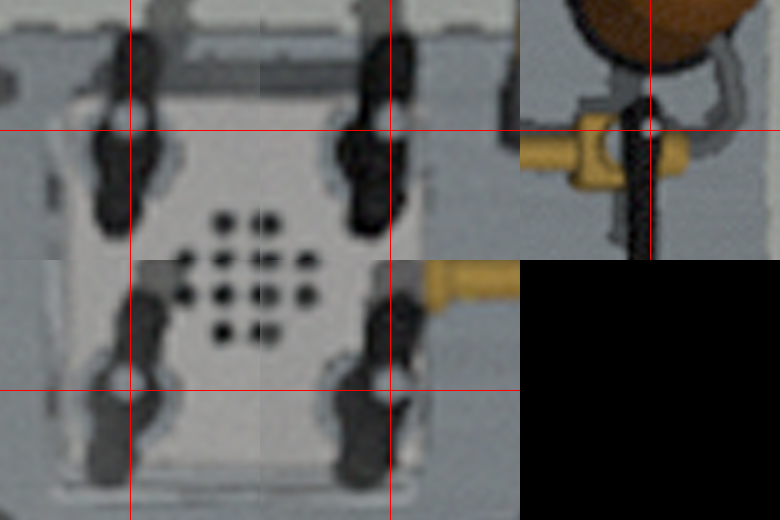

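The rectified tiles read the nut angles as roughly FL 0.12, FR 0.11, NL 0.26 and NR 0.22 rad, with the valve near 0. The stud tips are offset from the bars, so they stand higher than the 90 mm I assumed. I'll refit with the height free, then move.

```bash
cat >> h.py <<'E'
def W(p,P):
    c,s=np.cos(p[2]),np.sin(p[2]); return np.array([p[0]+c*P[0]-s*P[1],p[1]+s*P[0]+c*P[1],P[2]])
PT=dict(NL=(-48,64,84),FL=(48,64,84),FR=(48,-64,84),NR=(-48,-64,84),V=(-12,-140,74))
def to(P,yaw,flip=0,p0=None):
    "shift (tool axes, m) and turn (deg about tool z) from the present pose to P with tool x at yaw"
    s=robot.sense(); M=R.from_rotvec(s['orientation']).as_matrix(); p0=s['position']
    d=M.T@(np.array(P)-p0)/1000; y=np.arctan2(M[1,0],M[0,0]); a=(yaw-y+np.pi)%(2*np.pi)-np.pi
    return np.round(d,4),'turn z',round(-np.degrees(a),1)
E
python3 - <<'E'
from h import *
from scipy.optimize import least_squares
st=[((-48,64),(327.5,230.5)),((48,64),(328.2,177.2)),((48,-64),(400,178.8)),((-48,-64),(400.2,231.9))]
c=[((90,110,10),(305.5,165.5)),((-90,110,10),(302,257.5)),((-90,-200,10),(465,260.7))]
for h in (90,95,100,105):
    f=lambda p:np.concatenate([proj('top',W(p,(*P,h)))-u for P,u in st]+[proj('top',W(p,P))-u for P,u in c])
    r=least_squares(f,[558,20,0],loss='soft_l1',x_scale=[100,100,.1]); print(h,np.round(r.x,3),round(r.cost,2),np.round(r.fun,1))
# bar mid points in rect tiles (z 84, pose A) -> world
A=(558.94,21.2,-.044)
for n,(u,v) in dict(FL=(126,135),FR=(380-260,135),NL=(127.5,390-260),NR=(379-260,395-260)).items():
    P=PT[n]; print(n,np.round(W(A,(P[0]-(v-130)*60/260,P[1]-(u-130)*60/260,84))-W(A,P),1))
p=(557.5,22,-.04); P=W(p,PT['NL']); P[2]=150
print(P,to(P,-.04-.26),robot.sense()['position'])
E
```

```text
90 [ 5.5886e+02  2.1221e+01 -4.5000e-02] 1.14 [-0.1 -0.   0.2 -0.   0.  -0.1  0.2  0.2 -1.3 -0.3 -0.2 -0.   0.8  0.3]
95 [ 5.58318e+02  2.15700e+01 -4.40000e-02] 1.64 [-0.2 -0.1  0.  -0.4  0.3 -0.5  0.5  0.1 -1.5 -0.1 -0.4  0.3  0.6  0.6]
100 [ 5.57796e+02  2.18760e+01 -4.50000e-02] 2.74 [-0.3 -0.1 -0.1 -0.7  0.6 -0.8  0.8  0.  -1.7  0.2 -0.6  0.6  0.5  0.9]
105 [ 5.57284e+02  2.21250e+01 -4.50000e-02] 4.29 [-0.4 -0.2 -0.1 -1.1  0.9 -1.2  1.1 -0.  -1.8  0.4 -0.7  0.8  0.4  1.2]
FL [-1.1  1.   0. ]
FR [-1.1  2.4  0. ]
NL [0.  0.6 0. ]
NR [-1.   2.6  0. ]
[512.09771227  87.86829487 150.        ] (array([ 0.5172, -0.5008,  0.1   ]), 'turn z', np.float64(32.4)) [ 143.9359027  -530.83186607  249.9704301 ]
```

Call:
carry_out:
  targets:
    - [[0.06, -0.03, 0, 0, 0, 0], [0.11, -0.07, 0, 0, 0, 0], [0.155, -0.11, 0, 0, 0, 0], [0.2, -0.15, 0, 0, 0, 0], [0.245, -0.195, 0, 0, 0, 0]]
  claw: 0.3

```text
clock: 1.52
position: [328.9, -279.0, 250.1]
orientation: [3.114, 0.414, 0.001]
ft_force: [1.3, -0.3, 0.2]
opening: 29.9
gripper_force: 0.0
```

```bash
python3 - <<'E'
from h import *
s=robot.sense();print(s['clock'],s['q'],s['position'],s['orientation'],s['opening'])
p=(558.2,22.6,-.045); P=W(p,PT['NL']); P[2]=120
print(P,to(P,-.045-.26))
E
```

```text
1.525 [-7.03630669e-01 -1.95216037e-01 -9.35521407e-02  1.67175012e+00
  1.04844837e-04  2.17345400e+00] [ 328.85207368 -278.99893634  250.08666108] [3.11370504e+00 4.14217841e-01 8.69970558e-04] 29.945772782461304
[513.1276199   88.69448201 120.        ] (array([ 0.2739, -0.3068,  0.1301]), 'turn z', np.float64(32.6))
```

Call:
carry_out:
  targets:
    - [[0.03, -0.03, 0, 0, 0, -10.5], [0.06, -0.06, 0, 0, 0, -21], [0.09, -0.1, 0, 0, 0, -31.5], [0.12, -0.13, 0, 0, 0, -42], [0.15, -0.17, 0.0, 0, 0, -52.5], [0.18, -0.2, 0.02, 0, 0, -63], [0.21, -0.235, 0.04, 0, 0, -73.5], [0.24, -0.265, 0.06, 0, 0, -84], [0.265, -0.295, 0.08, 0, 0, -94.5], [0.2739, -0.3068, 0.1, 0, 0, -105], [0.2739, -0.3068, 0.11, 0, 0, -115.5], [0.2739, -0.3068, 0.12, 0, 0, -126]]

```text
clock: 3.02
position: [512.1, 87.4, 129.4]
orientation: [-1.034, -2.966, 0.0]
ft_force: [-0.6, -0.8, 0.5]
opening: 30.2
gripper_force: 0.0
```

```bash
python3 - <<'E'
from h import *
s=robot.sense();print(s['clock'],s['q'],s['position'],s['orientation'],s['opening'])
p=(558.2,22.6,-.045); P=W(p,PT['NL'])
print(P,to(P,-.045-.26+np.pi))
E
```

```text
3.025 [ 1.69084041e-01  2.75981739e-03 -1.43872085e-01  1.42461065e+00
 -1.36096223e-05  8.40024807e-01] [512.0757147   87.41482764 129.41072567] [-1.03412786e+00 -2.96610367e+00  3.57509011e-04] 30.24740844686572
[513.1276199   88.69448201  84.        ] (array([-0.    ,  0.0017,  0.0454]), 'turn z', np.float64(-21.0))
```

Call:
carry_out:
  targets:
    - [[0, 0.001, 0, 0, 0, -10.5], [0, 0.001, 0.02, 0, 0, -21], [0, 0.001, 0.045, 0, 0, -21]]

```text
clock: 3.4
position: [513.2, 87.9, 85.0]
orientation: [0.482, 3.103, 0.001]
ft_force: [0.0, 0.2, -0.2]
opening: 29.8
gripper_force: 0.0
```

Call:
carry_out:
  targets:
    - [[0, 0, 0, 0, 0, 0], [0, 0, 0, 0, 0, 0], [0, 0, 0, 0, 0, 0], [0, 0, 0, 0, 0, 0]]
  claw: 1

```text
clock: 3.9
position: [512.5, 90.1, 83.7]
orientation: [-0.484, -3.101, -0.007]
ft_force: [5.7, 15.3, -19.4]
opening: 8.4
gripper_force: 63.0
```

```bash
python3 - <<'E'
from h import *
s=robot.sense();print(s)
p=(558.2,22.6,-.045); P=W(p,PT['NL'])
print(P,to(P,-.045-.26+np.pi))
im=robot.grab_frame('top');cv2.imwrite('pics/g1.png',cv2.resize(im[130:290,280:480],None,fx=4,fy=3.75,interpolation=cv2.INTER_CUBIC))
E
```

```text
{'clock': 3.9, 'q': array([ 0.17152562,  0.01876592, -0.21633849,  1.33677031,  0.00485993,
        0.48106269]), 'joint_vel': array([-0.00079906, -0.00193016,  0.00116869,  0.00048904, -0.00024834,
       -0.00027649]), 'tau': array([ -7.21849948, -57.48035431,  52.70301819,   3.42272624,
        -3.69154885,   0.12071734]), 'position': array([512.52026509,  90.09623076,  83.68468321]), 'orientation': array([-0.48388629, -3.10148584, -0.00668271]), 'ft_force': array([  5.68163986,  15.34238411, -19.36266761]), 'ft_torque': array([ 2.86767003, -1.1833297 ,  0.11697608]), 'gripper_force': 62.991874516010284, 'opening': 8.386635573362227}
[513.1276199   88.69448201  84.        ] (array([-0.001 , -0.0011, -0.0003]), 'turn z', np.float64(-0.3))
```

View pics/g1.png

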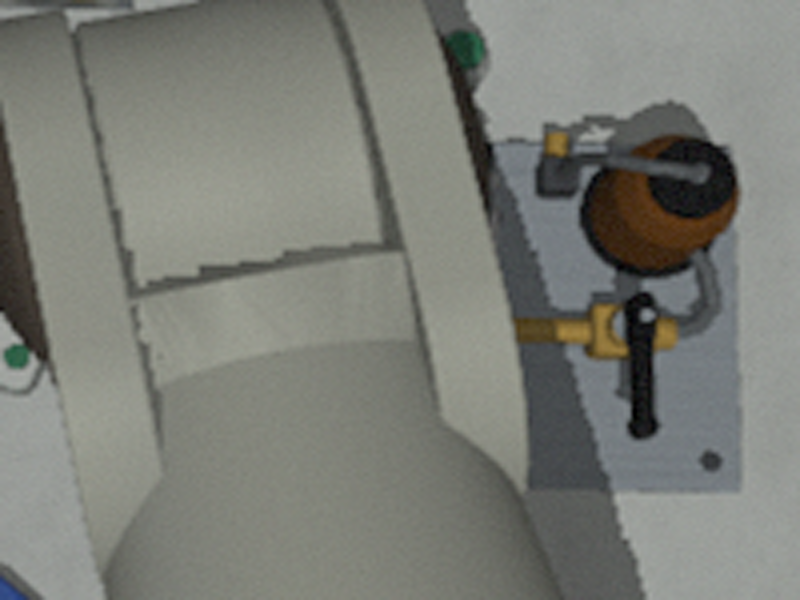

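Call:
carry_out:
  targets:
    - [[0, 0.002, 0, 0, 0, 0], [0, 0.002, 0, 0, 0, 10], [0, 0.002, 0, 0, 0, 20], [0, 0.002, 0, 0, 0, 30], [0, 0.002, 0, 0, 0, 40], [0, 0.002, 0.001, 0, 0, 50], [0, 0.002, 0.001, 0, 0, 60], [0, 0.002, 0.001, 0, 0, 60]]

```text
clock: 4.95
position: [514.9, 92.5, 83.0]
orientation: [-1.973, -2.442, -0.009]
ft_force: [14.8, 17.9, -24.8]
opening: 9.1
gripper_force: 61.1
```

```bash
python3 - <<'E'
from h import *
s=robot.sense();print(s)
p=(558.2,24,-.045); P=W(p,PT['NL'])
print(P,to(P,-.045-.26-np.pi/3+np.pi))
E
```

```text
{'clock': 4.95, 'q': array([ 0.17505932,  0.02175192, -0.21466641,  1.33145853,  0.00539484,
        1.53424559]), 'joint_vel': array([ 0.0004639 ,  0.00152325, -0.00142977,  0.00139085,  0.00082698,
       -0.06690403]), 'tau': array([ -7.67369539, -59.34718609,  50.22034764,   7.44631872,
        -4.09322709,   1.18607629]), 'position': array([514.91391659,  92.53165596,  82.98763126]), 'orientation': array([-1.97304663, -2.44194331, -0.00901628]), 'ft_force': array([ 14.80234799,  17.94051085, -24.81509781]), 'ft_torque': array([ 3.58360416, -3.04223626,  0.08652639]), 'gripper_force': 61.092429757118225, 'opening': 9.103321655309287}
[513.1276199   90.09448201  84.        ] (array([-0.002 , -0.0023, -0.001 ]), 'turn z', np.float64(-0.4))
```

Call:
carry_out:
  targets:
    - [[0, 0, 0, 0, 0, 0], [0, 0, 0, 0, 0, 0], [0, 0, -0.03, 0, 0, 0], [0, 0, -0.05, 0, 0, 0]]
  claw: 0.3

```text
clock: 5.45
position: [513.6, 89.6, 136.0]
orientation: [1.973, 2.443, 0.001]
ft_force: [-0.7, 0.9, -0.2]
opening: 29.8
gripper_force: 0.0
```

```bash
python3 - <<'E'
from h import *
s=robot.sense();print(s['clock'],s['position'],s['opening'],s['ft_force'])
p=(560.6,22.9,-.045); print(to(W(p,PT['FR']),-.045-.11+np.pi))
E
```

```text
5.45 [513.61268885  89.56359791 135.96635131] 29.770954792223247 [-0.67943646  0.90959382 -0.16120782]
(array([-0.1491,  0.062 ,  0.0521]), 'turn z', np.float64(-69.0))
```

Call:
carry_out:
  targets:
    - [[-0.03, 0.012, 0, 0, 0, -10], [-0.065, 0.027, 0, 0, 0, -20], [-0.1, 0.042, 0, 0, 0, -30], [-0.13, 0.054, 0, 0, 0, -40], [-0.149, 0.062, 0, 0, 0, -50], [-0.149, 0.062, 0, 0, 0, -60], [-0.149, 0.062, 0.02, 0, 0, -69], [-0.149, 0.062, 0.052, 0, 0, -69], [-0.149, 0.062, 0.052, 0, 0, -69]]

```text
clock: 6.58
position: [604.0, -43.0, 80.4]
orientation: [-0.243, -3.128, 0.0]
ft_force: [-0.4, 0.7, -0.6]
opening: 29.9
gripper_force: 0.0
```

Call:
carry_out:
  targets:
    - [[0, 0, 0, 0, 0, 0], [0, 0, 0, 0, 0, 0], [0, 0, 0, 0, 0, 0]]
  claw: 1

```text
clock: 6.95
position: [606.0, -42.9, 83.7]
orientation: [0.242, 3.13, -0.0]
ft_force: [-1.5, -0.2, 7.5]
opening: 9.0
gripper_force: 62.0
```

```bash
cat >> h.py <<'E'
def rep():
    s=robot.sense(); M=R.from_rotvec(s['orientation']).as_matrix()
    print(s['clock'],'pos',np.round(s['position'],1),'yaw',round(float(np.arctan2(M[1,0],M[0,0])),3),'F tool',np.round(M.T@s['ft_force'],1),'Tz',round(s['ft_torque'][2],2),'open',round(s['opening'],1),'y axis',np.round(M[:2,1],3),'q6',round(s['q'][5],2))
E
python3 -c "
from h import *
rep()"
```

```text
6.95 pos [606.  -42.9  83.7] yaw 2.987 F tool [ 1.5 -0.5 -7.5] Tz 0.09 open 9.0 y axis [0.154 0.988] q6 0.08
```

Call:
carry_out:
  targets:
    - [[0, 0, 0, 0, 0, 10], [0, 0, 0, 0, 0, 20], [0, 0, 0, 0, 0, 30], [0, 0, 0, 0, 0, 40], [0, 0, 0.001, 0, 0, 50], [0, 0, 0.001, 0, 0, 60], [0, 0, 0.001, 0, 0, 60]]

```text
clock: 7.82
position: [605.9, -42.9, 82.8]
orientation: [1.778, 2.588, 0.001]
ft_force: [-3.2, 0.5, 7.0]
opening: 8.6
gripper_force: 62.2
```

```bash
python3 -c "
from h import *
rep()"
```

```text
7.825 pos [605.9 -42.9  82.8] yaw 1.938 F tool [ 1.6 -2.8 -7. ] Tz -0.03 open 8.6 y axis [0.933 0.359] q6 1.13
```

Call:
carry_out:
  targets:
    - [[0, 0, 0, 0, 0, 0], [0, 0, 0, 0, 0, 0], [0, 0, -0.03, 0, 0, 0], [0, 0, -0.05, 0, 0, 0]]
  claw: 0.3

```text
clock: 8.32
position: [605.6, -42.9, 132.0]
orientation: [1.775, 2.591, 0.0]
ft_force: [-0.1, -0.3, 0.2]
opening: 29.5
gripper_force: 0.0
```

```bash
python3 - <<'E'
from h import *
rep()
p=(560.6,22.9,-.045); print(to(W(p,PT['NR']),-.045-.22+np.pi))
E
```

```text
8.325 pos [605.6 -42.9 132. ] yaw 1.94 F tool [-0.3 -0.2 -0.2] Tz -0.01 open 29.5 y axis [0.932 0.361] q6 1.13
(array([ 0.0383, -0.0879,  0.0479]), 'turn z', np.float64(-53.6))
```

Excellent centring, so the pose (560.6, 22.9) is confirmed. Next is the second diagonal, starting with NR.

Call:
carry_out:
  targets:
    - [[0.015, -0.035, 0, 0, 0, -10], [0.03, -0.068, 0, 0, 0, -20], [0.0383, -0.088, 0, 0, 0, -30], [0.0383, -0.088, 0, 0, 0, -40], [0.0383, -0.088, 0, 0, 0, -50], [0.0383, -0.088, 0.02, 0, 0, -53.6], [0.0383, -0.088, 0.048, 0, 0, -53.6], [0.0383, -0.088, 0.048, 0, 0, -53.6]]

```text
clock: 9.32
position: [508.2, -38.8, 81.2]
orientation: [-0.416, -3.11, 0.0]
ft_force: [-1.1, 0.4, 1.0]
opening: 29.6
gripper_force: 0.0
```

Call:
carry_out:
  targets:
    - [[0, 0, 0, 0, 0, 0], [0, 0, 0, 0, 0, 0], [0, 0, 0, 0, 0, 0]]
  claw: 1

```text
clock: 9.7
position: [510.1, -38.5, 84.1]
orientation: [0.415, 3.112, 0.001]
ft_force: [-1.4, 5.5, 4.4]
opening: 8.6
gripper_force: 61.7
```

```bash
python3 -c "
from h import *
rep()"
```

```text
9.7 pos [510.1 -38.5  84.1] yaw 2.876 F tool [ 2.8  5.  -4.4] Tz 0.07 open 8.6 y axis [0.262 0.965] q6 0.19
```

Call:
carry_out:
  targets:
    - [[0, 0.0005, 0, 0, 0, 10], [0, 0.0005, 0, 0, 0, 20], [0, 0.0005, 0, 0, 0, 30], [0, 0.0005, 0, 0, 0, 40], [0, 0.0005, 0.001, 0, 0, 50], [0, 0.0005, 0.001, 0, 0, 60], [0, 0.0005, 0.001, 0, 0, 60]]

```text
clock: 10.58
position: [510.0, -38.4, 83.2]
orientation: [1.92, 2.485, 0.001]
ft_force: [-2.3, 2.6, 6.5]
opening: 9.0
gripper_force: 62.0
```

```bash
python3 -c "
from h import *
rep()"
```

```text
10.575 pos [510.  -38.4  83.2] yaw 1.826 F tool [ 3.1 -1.6 -6.5] Tz -0.07 open 9.0 y axis [0.968 0.252] q6 1.24
```

Call:
carry_out:
  targets:
    - [[0, 0, 0, 0, 0, 0], [0, 0, 0, 0, 0, 0], [0, 0, -0.03, 0, 0, 0], [0, 0, -0.05, 0, 0, 0]]
  claw: 0.3

```text
clock: 11.08
position: [509.8, -38.6, 133.0]
orientation: [1.917, 2.488, -0.0]
ft_force: [-0.3, 0.6, 0.5]
opening: 30.1
gripper_force: 0.0
```

```bash
python3 - <<'E'
from h import *
rep()
p=(560.6,22.9,-.045); print(to(W(p,PT['FL']),-.045-.12+np.pi))
E
```

```text
11.075 pos [509.8 -38.6 133. ] yaw 1.829 F tool [ 0.6 -0.2 -0.5] Tz 0.0 open 30.1 y axis [0.967 0.255] q6 1.24
(array([0.0933, 0.1297, 0.049 ]), 'turn z', np.float64(-65.8))
```

Call:
carry_out:
  targets:
    - [[0.03, 0.04, 0, 0, 0, -10], [0.06, 0.083, 0, 0, 0, -20], [0.085, 0.118, 0, 0, 0, -30], [0.093, 0.13, 0, 0, 0, -40], [0.093, 0.13, 0, 0, 0, -50], [0.093, 0.13, 0, 0, 0, -60], [0.093, 0.13, 0.02, 0, 0, -65.8], [0.093, 0.13, 0.048, 0, 0, -65.8], [0.093, 0.13, 0.048, 0, 0, -65.8]]

```text
clock: 12.2
position: [610.3, 84.3, 81.7]
orientation: [-0.258, -3.127, 0.002]
ft_force: [0.4, -0.3, 0.1]
opening: 29.9
gripper_force: 0.0
```

Call:
carry_out:
  targets:
    - [[0, 0, 0, 0, 0, 0], [0, 0, 0, 0, 0, 0], [0, 0, 0, 0, 0, 0]]
  claw: 1

```text
clock: 12.58
position: [612.1, 84.9, 85.2]
orientation: [0.258, 3.129, 0.001]
ft_force: [-0.5, 1.8, 4.0]
opening: 8.6
gripper_force: 61.5
```

```bash
python3 -c "
from h import *
rep()"
```

```text
12.575 pos [612.1  84.9  85.2] yaw 2.977 F tool [ 0.8  1.7 -4. ] Tz -0.09 open 8.6 y axis [0.164 0.986] q6 0.3
```

Call:
carry_out:
  targets:
    - [[0, 0, 0, 0, 0, 10], [0, 0, 0, 0, 0, 20], [0, 0, 0, 0, 0, 30], [0, 0, 0, 0, 0, 40], [0, 0, 0.001, 0, 0, 50], [0, 0, 0.001, 0, 0, 60], [0, 0, 0.001, 0, 0, 60]]

```text
clock: 13.45
position: [612.0, 84.9, 84.3]
orientation: [1.789, 2.581, 0.002]
ft_force: [-2.4, 1.1, 5.2]
opening: 8.6
gripper_force: 62.0
```

```bash
python3 -c "
from h import *
rep()"
```

```text
13.45 pos [612.   84.9  84.3] yaw 1.93 F tool [ 1.9 -1.9 -5.3] Tz -0.06 open 8.6 y axis [0.936 0.351] q6 1.35
```

Call:
carry_out:
  targets:
    - [[0, 0, 0, 0, 0, 0], [0, 0, 0, 0, 0, 0], [0, 0, -0.03, 0, 0, 0], [0, 0, -0.05, 0, 0, 0]]
  claw: 0.3

```text
clock: 13.95
position: [611.8, 84.5, 133.9]
orientation: [1.788, 2.583, 0.0]
ft_force: [0.8, 0.6, -0.3]
opening: 30.2
gripper_force: 0.0
```

```bash
python3 - <<'E'
from h import *
rep()
p=(560.6,22.9,-.045); print(to(W(p,PT['V']),-.045))
E
```

```text
13.95 pos [611.8  84.5 133.9] yaw 1.931 F tool [0.3 1.  0.3] Tz -0.04 open 30.2 y axis [0.936 0.352] q6 1.35
(array([-0.1636, -0.1358,  0.0599]), 'turn z', np.float64(113.2))
```

Call:
carry_out:
  targets:
    - [[-0.03, -0.025, 0, 0, 0, 10], [-0.065, -0.054, 0, 0, 0, 20], [-0.1, -0.083, 0, 0, 0, 30], [-0.13, -0.108, 0, 0, 0, 40], [-0.155, -0.129, 0, 0, 0, 50], [-0.1636, -0.1358, 0, 0, 0, 60], [-0.1636, -0.1358, 0, 0, 0, 70], [-0.1636, -0.1358, 0, 0, 0, 80], [-0.1636, -0.1358, 0, 0, 0, 90], [-0.1636, -0.1358, 0, 0, 0, 100], [-0.1636, -0.1358, 0, 0, 0, 110], [-0.1636, -0.1358, 0.0, 0, 0, 113.2]]

```text
clock: 15.45
position: [541.9, -116.4, 132.8]
orientation: [3.14, -0.076, -0.0]
ft_force: [-0.1, 0.0, -0.1]
opening: 29.9
gripper_force: 0.0
```

```bash
python3 - <<'E'
from h import *
rep()
p=(560.6,22.9,-.045); print(to(W(p,PT['V']),-.045))
E
```

```text
15.45 pos [ 541.9 -116.4  132.8] yaw -0.049 F tool [-0.1  0.   0.1] Tz 0.03 open 29.9 y axis [-0.049 -0.999] q6 2.98
(array([0.0004, 0.    , 0.0588]), 'turn z', np.float64(-0.2))
```

Call:
carry_out:
  targets:
    - [[0, 0, 0.03, 0, 0, 0], [0, 0, 0.058, 0, 0, 0], [0, 0, 0.058, 0, 0, 0]]

```text
clock: 15.82
position: [540.6, -116.1, 72.9]
orientation: [-3.14, 0.071, 0.006]
ft_force: [-0.7, -0.6, 0.9]
opening: 30.2
gripper_force: 0.0
```

Call:
carry_out:
  targets:
    - [[0, 0, 0, 0, 0, 0], [0, 0, 0, 0, 0, 0], [0, 0, 0, 0, 0, 0]]
  claw: 1

```text
clock: 16.2
position: [542.5, -116.0, 76.4]
orientation: [-3.141, 0.071, -0.003]
ft_force: [-3.2, 3.3, 6.9]
opening: 8.5
gripper_force: 60.9
```

```bash
python3 -c "
from h import *
rep()"
```

```text
16.2 pos [ 542.5 -116.    76.4] yaw -0.045 F tool [-3.3 -3.2 -6.9] Tz 0.01 open 8.5 y axis [-0.045 -0.999] q6 2.98
```

Call:
carry_out:
  targets:
    - [[0, 0, 0, 0, 0, -10], [0, 0, 0, 0, 0, -20], [0, 0, 0, 0, 0, -30], [0, 0, 0, 0, 0, -40], [0, 0, 0, 0, 0, -50], [0, 0, 0, 0, 0, -60], [0, 0, 0, 0, 0, -70], [0, 0, 0, 0, 0, -80], [0, 0, 0, 0, 0, -88], [0, 0, 0, 0, 0, -93], [0, 0, 0, 0, 0, -93]]

```text
clock: 17.58
position: [542.4, -115.8, 76.4]
orientation: [2.214, 2.228, 0.003]
ft_force: [-2.3, 5.5, 7.1]
opening: 8.4
gripper_force: 67.5
```

```bash
python3 -c "
from h import *
rep()"
```

```text
17.575 pos [ 542.4 -115.8   76.4] yaw 1.577 F tool [ 5.5 -2.3 -7.1] Tz -1.09 open 8.4 y axis [1.    0.007] q6 1.35
```

Call:
carry_out:
  targets:
    - [[0, 0, 0, 0, 0, -90], [0, 0, 0, 0, 0, -90]]
  claw: 0.5

```text
clock: 17.82
position: [542.4, -116.6, 75.6]
orientation: [1.751, 2.606, -0.0]
ft_force: [0.4, -0.2, -0.9]
opening: 21.0
gripper_force: 0.0
```

```bash
python3 -c "
from h import *
rep()"
```

```text
17.825 pos [ 542.4 -116.6   75.6] yaw 1.958 F tool [-0.3  0.3  0.9] Tz 0.0 open 21.0 y axis [0.926 0.378] q6 0.97
```

Call:
carry_out:
  targets:
    - [[0, 0, -0.03, 0, 0, 0], [0, 0, -0.06, 0, 0, 0]]
  claw: 0.3

```text
clock: 18.08
position: [542.0, -116.5, 136.0]
orientation: [1.76, 2.602, -0.001]
ft_force: [0.0, -1.0, -0.1]
opening: 29.9
gripper_force: 0.0
```

```bash
python3 - <<'E'
from h import *
rep()
p=(560.6,22.9,-.045); 
for n in('scene','top'): robot.grab_frame(n); print([(round(d['score'],2),np.round(unproj(n,d['at'],66),0)) for d in robot.landmark_of('valve_tip',n)[:2]])
print(W(p,(-12,-192,66)),to(W(p,PT['NL']),1.783))
E
```

```text
18.075 pos [ 542.  -116.5  136. ] yaw 1.952 F tool [-0.9 -0.4  0.1] Tz 0.0 open 29.9 y axis [0.928 0.372] q6 0.98
[(0.6, array([ 535., -168.,   66.]))]
[]
[ 539.97506365 -168.36581503   66.        ] (array([0.2009, 0.0514, 0.0515]), 'turn z', np.float64(9.7))
```

Call:
carry_out:
  targets:
    - [[0.04, 0.01, 0, 0, 0, 5], [0.085, 0.022, 0, 0, 0, 9.7], [0.13, 0.033, 0, 0, 0, 9.7], [0.175, 0.045, 0, 0, 0, 9.7], [0.201, 0.0515, 0, 0, 0, 9.7], [0.201, 0.0515, 0.02, 0, 0, 9.7], [0.201, 0.0515, 0.05, 0, 0, 9.7], [0.201, 0.0515, 0.05, 0, 0, 9.7]]

```text
clock: 19.27
position: [513.2, 89.2, 82.1]
orientation: [-1.972, -2.442, 0.006]
ft_force: [0.0, -1.2, -0.1]
opening: 29.8
gripper_force: 0.0
```

Call:
carry_out:
  targets:
    - [[0, 0, 0, 0, 0, 0], [0, 0, 0, 0, 0, 0], [0, 0, 0, 0, 0, 0]]
  claw: 1

```text
clock: 19.65
position: [515.9, 89.5, 85.9]
orientation: [1.973, 2.443, 0.003]
ft_force: [4.0, 0.3, -1.2]
opening: 8.6
gripper_force: 61.5
```

```bash
python3 -c "
from h import *
rep()"
```

```text
19.65 pos [515.9  89.5  85.9] yaw 1.783 F tool [-0.6  4.   1.2] Tz 0.01 open 8.6 y axis [0.978 0.21 ] q6 1.53
```

Call:
carry_out:
  targets:
    - [[0, 0.0004, 0, 0, 0, 10], [0, 0.0004, 0, 0, 0, 20], [0, 0.0004, 0, 0, 0, 30], [0, 0.0004, 0, 0, 0, 40], [0, 0.0004, 0.001, 0, 0, 50], [0, 0.0004, 0.001, 0, 0, 60], [0, 0.0004, 0.001, 0, 0, 67], [0, 0.0004, 0.001, 0, 0, 67]]

```text
clock: 20.65
position: [516.0, 89.7, 84.9]
orientation: [2.994, 0.952, 0.003]
ft_force: [3.9, 1.0, 2.0]
opening: 8.4
gripper_force: 66.6
```

```bash
python3 -c "
from h import *
rep()"
```

```text
20.65 pos [516.   89.7  84.9] yaw 0.616 F tool [ 3.8  1.4 -2. ] Tz 1.04 open 8.4 y axis [ 0.578 -0.816] q6 2.7
```

Call:
carry_out:
  targets:
    - [[0, 0, 0, 0, 0, 0], [0, 0, 0, 0, 0, 0], [0, 0, -0.03, 0, 0, 0], [0, 0, -0.05, 0, 0, 0]]
  claw: 0.3

```text
clock: 21.15
position: [515.2, 89.5, 134.9]
orientation: [-2.994, -0.95, 0.0]
ft_force: [0.5, 1.3, 0.4]
opening: 29.7
gripper_force: 0.0
```

```bash
python3 - <<'E'
from h import *
rep()
p=(560.6,22.9,-.045); print(to(W(p,PT['FR']),1.938))
E
```

```text
21.15 pos [515.2  89.5 134.9] yaw 0.614 F tool [ 1.1 -0.8 -0.4] Tz -0.07 open 29.7 y axis [ 0.576 -0.817] q6 2.7
(array([-0.0025,  0.1606,  0.0508]), 'turn z', np.float64(-75.8))
```

Call:
carry_out:
  targets:
    - [[0, 0.04, 0, 0, 0, -10], [-0.001, 0.085, 0, 0, 0, -20], [-0.0025, 0.125, 0, 0, 0, -30], [-0.0025, 0.1606, 0, 0, 0, -40], [-0.0025, 0.1606, 0, 0, 0, -50], [-0.0025, 0.1606, 0, 0, 0, -60], [-0.0025, 0.1606, 0, 0, 0, -70], [-0.0025, 0.1606, 0.02, 0, 0, -75.8], [-0.0025, 0.1606, 0.05, 0, 0, -75.8], [-0.0025, 0.1606, 0.05, 0, 0, -75.8]]

```text
clock: 22.4
position: [604.1, -43.1, 81.5]
orientation: [-1.778, -2.585, 0.004]
ft_force: [-1.1, 0.0, 0.9]
opening: 29.7
gripper_force: 0.0
```

Call:
carry_out:
  targets:
    - [[0, 0, 0, 0, 0, 0], [0, 0, 0, 0, 0, 0], [0, 0, 0, 0, 0, 0]]
  claw: 1

```text
clock: 22.78
position: [606.1, -43.2, 85.2]
orientation: [1.78, 2.588, 0.001]
ft_force: [-2.1, -0.5, 5.1]
opening: 8.8
gripper_force: 61.5
```

```bash
python3 -c "
from h import *
rep()"
```

```text
22.775 pos [606.1 -43.2  85.2] yaw 1.937 F tool [ 0.3 -2.1 -5.2] Tz 0.08 open 8.8 y axis [0.934 0.358] q6 1.13
```

Call:
carry_out:
  targets:
    - [[0, 0, 0, 0, 0, 10], [0, 0, 0, 0, 0, 20], [0, 0, 0, 0, 0, 30], [0, 0, 0, 0, 0, 40], [0, 0, 0.001, 0, 0, 50], [0, 0, 0.001, 0, 0, 60], [0, 0, 0.001, 0, 0, 70], [0, 0, 0.001, 0, 0, 76], [0, 0, 0.001, 0, 0, 76]]

```text
clock: 23.9
position: [605.7, -43.1, 84.2]
orientation: [2.996, 0.944, 0.001]
ft_force: [-4.4, 0.0, 7.2]
opening: 8.7
gripper_force: 67.6
```

```bash
python3 -c "
from h import *
rep()"
```

```text
23.9 pos [605.7 -43.1  84.2] yaw 0.61 F tool [-3.6 -2.6 -7.2] Tz 1.15 open 8.7 y axis [ 0.573 -0.82 ] q6 2.46
```

Call:
carry_out:
  targets:
    - [[0, 0, 0, 0, 0, 0], [0, 0, 0, 0, 0, 0], [0, 0, -0.03, 0, 0, 0], [0, 0, -0.05, 0, 0, 0]]
  claw: 0.3

```text
clock: 24.4
position: [606.0, -43.2, 134.1]
orientation: [2.996, 0.943, 0.001]
ft_force: [0.0, -0.6, -0.0]
opening: 29.7
gripper_force: 0.0
```

```bash
python3 - <<'E'
from h import *
rep()
p=(560.6,22.9,-.045); print(to(W(p,PT['NR']),1.826))
E
```

```text
24.4 pos [606.  -43.2 134.1] yaw 0.61 F tool [-0.3  0.5  0. ] Tz 0.04 open 29.7 y axis [ 0.573 -0.82 ] q6 2.46
(array([-0.0765, -0.0587,  0.05  ]), 'turn z', np.float64(-69.7))
```

Call:
carry_out:
  targets:
    - [[-0.03, -0.023, 0, 0, 0, -10], [-0.06, -0.046, 0, 0, 0, -20], [-0.0765, -0.0587, 0, 0, 0, -30], [-0.0765, -0.0587, 0, 0, 0, -40], [-0.0765, -0.0587, 0, 0, 0, -50], [-0.0765, -0.0587, 0, 0, 0, -60], [-0.0765, -0.0587, 0, 0, 0, -69.7], [-0.0765, -0.0587, 0.02, 0, 0, -69.7], [-0.0765, -0.0587, 0.05, 0, 0, -69.7], [-0.0765, -0.0587, 0.05, 0, 0, -69.7]]

```text
clock: 25.65
position: [508.2, -38.8, 81.1]
orientation: [-1.918, -2.484, 0.003]
ft_force: [-0.2, 0.2, 0.4]
opening: 30.1
gripper_force: 0.0
```

Call:
carry_out:
  targets:
    - [[0, 0, 0, 0, 0, 0], [0, 0, 0, 0, 0, 0], [0, 0, 0, 0, 0, 0]]
  claw: 1

```text
clock: 26.02
position: [510.1, -38.9, 84.3]
orientation: [1.919, 2.485, 0.002]
ft_force: [0.4, 0.3, 5.0]
opening: 8.5
gripper_force: 61.6
```

```bash
python3 -c "
from h import *
rep()"
```

```text
26.025 pos [510.1 -38.9  84.3] yaw 1.827 F tool [ 0.2  0.5 -5. ] Tz -0.0 open 8.5 y axis [0.967 0.253] q6 1.24
```

Call:
carry_out:
  targets:
    - [[0, 0, 0, 0, 0, 10], [0, 0, 0, 0, 0, 20], [0, 0, 0, 0, 0, 30], [0, 0, 0, 0, 0, 40], [0, 0, 0.001, 0, 0, 50], [0, 0, 0.001, 0, 0, 60], [0, 0, 0.001, 0, 0, 70], [0, 0, 0.001, 0, 0, 70]]

```text
clock: 27.02
position: [509.6, -38.7, 83.3]
orientation: [2.999, 0.935, 0.001]
ft_force: [-4.3, 1.6, 7.5]
opening: 8.7
gripper_force: 69.2
```

```bash
python3 -c "
from h import *
rep()"
```

```text
27.025 pos [509.6 -38.7  83.3] yaw 0.604 F tool [-2.6 -3.8 -7.5] Tz 1.15 open 8.7 y axis [ 0.568 -0.823] q6 2.46
```

Call:
carry_out:
  targets:
    - [[0, 0, 0, 0, 0, 0], [0, 0, 0, 0, 0, 0], [0, 0, -0.03, 0, 0, 0], [0, 0, -0.05, 0, 0, 0]]
  claw: 0.3

```text
clock: 27.52
position: [509.6, -38.9, 132.9]
orientation: [2.999, 0.935, 0.001]
ft_force: [0.2, -0.4, -0.3]
opening: 30.3
gripper_force: 0.0
```

```bash
python3 - <<'E'
from h import *
rep()
p=(560.6,22.9,-.045); print(to(W(p,PT['FL']),1.93))
E
```

```text
27.525 pos [509.6 -38.9 132.9] yaw 0.605 F tool [-0.1  0.5  0.3] Tz 0.01 open 30.3 y axis [ 0.569 -0.823] q6 2.46
(array([ 0.154 , -0.0438,  0.049 ]), 'turn z', np.float64(-75.9))
```

Call:
carry_out:
  targets:
    - [[0.04, -0.011, 0, 0, 0, -10], [0.085, -0.024, 0, 0, 0, -20], [0.125, -0.036, 0, 0, 0, -30], [0.154, -0.0438, 0, 0, 0, -40], [0.154, -0.0438, 0, 0, 0, -50], [0.154, -0.0438, 0, 0, 0, -60], [0.154, -0.0438, 0, 0, 0, -70], [0.154, -0.0438, 0.02, 0, 0, -75.9], [0.154, -0.0438, 0.049, 0, 0, -75.9], [0.154, -0.0438, 0.049, 0, 0, -75.9]]

```text
clock: 28.78
position: [609.9, 84.5, 80.6]
orientation: [-1.788, -2.579, 0.005]
ft_force: [0.1, 0.4, 0.8]
opening: 29.8
gripper_force: 0.0
```

Call:
carry_out:
  targets:
    - [[0, 0, 0, 0, 0, 0], [0, 0, 0, 0, 0, 0], [0, 0, 0, 0, 0, 0]]
  claw: 1

```text
clock: 29.15
position: [612.0, 84.9, 84.3]
orientation: [1.789, 2.581, 0.002]
ft_force: [1.8, 0.4, 3.3]
opening: 8.5
gripper_force: 61.6
```

```bash
python3 -c "
from h import *
rep()"
```

```text
29.15 pos [612.   84.9  84.3] yaw 1.929 F tool [-0.3  1.8 -3.3] Tz -0.09 open 8.5 y axis [0.936 0.351] q6 1.35
```

Call:
carry_out:
  targets:
    - [[0, 0, 0, 0, 0, 10], [0, 0, 0, 0, 0, 20], [0, 0, 0, 0, 0, 30], [0, 0, 0, 0, 0, 40], [0, 0, 0.001, 0, 0, 50], [0, 0, 0.001, 0, 0, 60], [0, 0, 0.001, 0, 0, 70], [0, 0, 0.001, 0, 0, 76], [0, 0, 0.001, 0, 0, 76]]

```text
clock: 30.28
position: [611.9, 85.0, 83.2]
orientation: [2.998, 0.936, 0.003]
ft_force: [1.9, 0.3, 5.8]
opening: 8.7
gripper_force: 68.8
```

```bash
python3 -c "
from h import *
rep()"
```

```text
30.275 pos [611.9  85.   83.2] yaw 0.605 F tool [ 1.7  0.8 -5.8] Tz 1.23 open 8.7 y axis [ 0.569 -0.822] q6 2.67
```

Call:
carry_out:
  targets:
    - [[0, 0, 0, 0, 0, 0], [0, 0, 0, 0, 0, 0], [0, 0, -0.03, 0, 0, 0], [0, 0, -0.09, 0, 0, 0], [0, 0, -0.14, 0, 0, 0]]
  claw: 0.3

```text
clock: 30.9
position: [610.9, 84.6, 223.7]
orientation: [3.0, 0.934, -0.0]
ft_force: [0.7, 0.9, 0.4]
opening: 29.4
gripper_force: 0.0
```

```bash
python3 - <<'E'
from h import *
rep()
print(to((350,-250,250),.6))
E
```

```text
30.9 pos [610.9  84.6 223.7] yaw 0.604 F tool [ 1.1 -0.4 -0.4] Tz -0.04 open 29.4 y axis [ 0.568 -0.823] q6 2.68
(array([-0.4047,  0.1274, -0.0262]), 'turn z', np.float64(0.2))
```

Call:
carry_out:
  targets:
    - [[-0.04, 0.013, -0.01, 0, 0, 0], [-0.09, 0.028, -0.026, 0, 0, 0], [-0.14, 0.044, -0.026, 0, 0, 0], [-0.19, 0.06, -0.026, 0, 0, 0], [-0.24, 0.075, -0.026, 0, 0, 0], [-0.29, 0.09, -0.026, 0, 0, 0], [-0.34, 0.106, -0.026, 0, 0, 0], [-0.38, 0.119, -0.026, 0, 0, 0], [-0.4, 0.127, -0.026, 0, 0, 0], [-0.4, 0.127, -0.026, 0, 0, 0]]

```text
clock: 32.15
position: [353.0, -247.6, 247.9]
orientation: [-3.001, -0.93, 0.0]
ft_force: [0.2, 0.1, 0.7]
opening: 29.9
gripper_force: 0.0
```

```bash
python3 - <<'E'
from h import *
rep()
im=robot.grab_frame('top');cv2.imwrite('pics/end.png',cv2.resize(im[130:290,280:480],None,fx=4,fy=3.75,interpolation=cv2.INTER_CUBIC))
E
```

```text
32.15 pos [ 353.  -247.6  247.9] yaw 0.601 F tool [ 0.2  0.  -0.7] Tz 0.02 open 29.9 y axis [ 0.565 -0.825] q6 1.93
```

View pics/end.png

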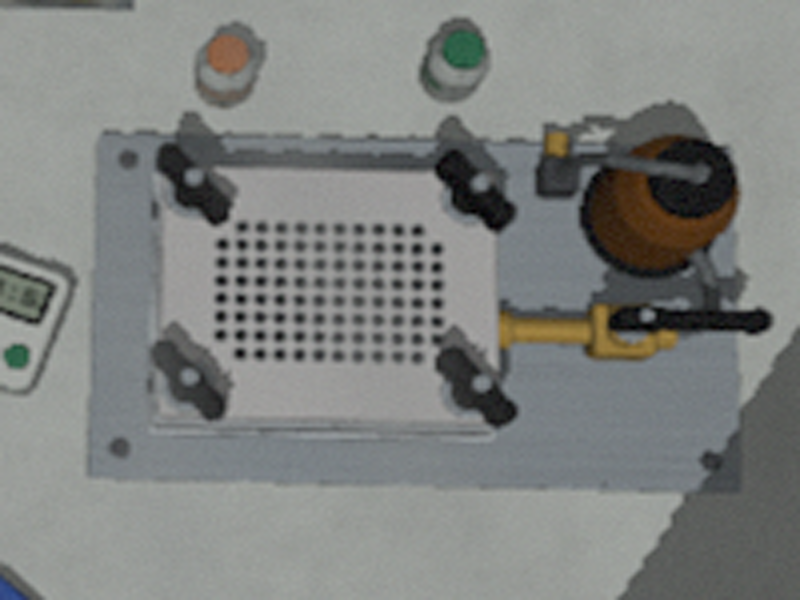

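The picture shows all four wings parallel at the home angle, at crop (190,180), (478,185), (190,377) and (480,383). The lever is in line with the pipe, its tip at (765,320), and the bottles and timer are where they were.

```bash
python3 -c "
from h import *
print(robot.close_job())"
```

```text
the job is handed in; nothing more can be done
None
```

The job is handed in at about 32 s: all four nuts were snugged crosswise by a sixth of a turn, the valve was opened, then all four were tightened crosswise until they hit their stops; the last picture shows the valve open and the two bottles and the timer unmoved, but the pipette lay outside it and I did not check it again.

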